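Examine a turned knob under the reading lens

TASK

Turn the bench lamp's dimmer fully up, clockwise to its stop, then pick up the reading lens by its handle and hold it still and level over the turned wooden knob on the inspection board, the lens centred above the knob and at the height marked by the collar on the rod. Finish while holding it there: keep hold of the lens, touching nothing else with it. Do not shift the knob, the collar or the other things on the bench.

Things in the scene. Friction and masses are not known exactly. Their poses are not given: they have to be found in the camera images.
- dimmer (a joint): the lamp dimmer's rotary knob on top of a grey box (100 x 80 mm, 40 mm high, fixed to the bench): its angle in rad, 0 = fully down, growing as it is turned clockwise seen from above, stop (fully up) at 2.6; light friction (0.04 N m), stays where it is left
- dimmer_grip (a point): centre of the dimmer knob's grip bar, on the knob's upright axis, 77 mm above the bench; the grip bar is 14 mm thick, 42 mm long along this point's own x axis and stands from 54 mm to 84 mm above the bench; below it are a round disc (44 mm across, top 54 mm above the bench) and a base disc 68 mm across (top 46 mm above the bench). This frame turns with the knob; z is up
- lens_tool: reading lens lying flat on the bench, about 110 g: a dark round metal rim with a glass in it at one end of a straight dark wooden handle, 180 mm long in all. Origin on the underside beneath its balance point, x along the handle towards the lens, z up out of its upper side
- lens_grip (a point): centre of the reading lens's handle at its balance point, 10 mm above its underside: the place to grip, closing across y. The handle is 22 mm wide (y), 20 mm high (z) and runs from 75 mm behind this point to 45 mm ahead of it (x, towards the lens)
- lens_centre (a point): centre of the glass of the reading lens, 75 mm ahead of lens_grip along x and 8 mm above the underside; the rim is 60 mm across outside and 16 mm high; z is the lens's optical axis
- board: inspection board: plywood slab 180 mm (x) by 140 mm (y), 15 mm thick, fixed to the bench; origin at the centre of its underside. An upright steel rod 8 mm thick stands at x = +70, y = +45 mm on it (with a foot 24 mm across and 12 mm high), its top 220 mm above the bench
- focal_mark (a point): middle of the dark collar clamped on the board's rod (22 mm across, 12 mm high, with a short 3 mm radius pin reaching 22 mm out from the rod's axis along the board's +y): its height is the focal height at which the middle of the lens is to be held; it lies between 130 and 200 mm above the bench; z is up. The collar slides on the rod if pushed hard
- part_top (a point): centre of the top of the turned wooden knob (mushroom shaped, 34 mm across, 36 mm high, loose, about 30 g) that stands upright on the inspection board
- part: the same turned knob; origin at the centre of its underside
- spare_knob: bystander: another such turned wooden knob standing on the bench, not on the board; origin at the centre of its underside
- bench_dog: bystander: upright round wooden peg 20 mm thick, 50 mm high; origin under its centre
- glue: bystander: white glue bottle, 56 mm across, 150 mm high; origin under its centre
- mug: bystander: white mug, 80 mm across, 90 mm high; origin under its centre
- brush: bystander: brush lying on the bench near the robot; origin on its underside
- screwdriver: bystander: screwdriver lying on the bench near the robot; origin on its underside
Mind the look-alikes: they are no part of the job. Leave any red look-alike of the part alone. What is shaped like the part that bears dimmer but orange is not meant.

How it is judged:
By the outcome, as a careful person would: the job done as asked, in the order asked, and still so for the second after the job is handed in, while the arm keeps its last pose, push and grip.
It also fails if it takes over 67 s, if anything falls off the work surface, if the arm or the gripper's body presses on something with over 40 N, if the wrist force passes 120 N, or if a joint passes its speed limit or range.

ROBOT

A 6-joint arm with a two-finger parallel gripper is mounted at the origin on the work surface. World frame = base frame: x ahead of the robot, y to its left, z up, the work surface at z = 0. Lengths are in m, angles in degrees, forces in N, time in s.
With the tool pointing down it reaches from about 0.375 to 0.9 m from the base axis. Payload 3.1 kg.
Tool frame: the origin (TCP) lies at the very end of the fingers, on their centre line; the grasp point (between the pads) lies 19 mm behind it (grip_point_offset is the distance from the TCP to the grasp point, in m); y points along the fingers, x is the direction in which the jaws open and shut, and the axes are right-handed (so a half turn about y gives the same grasp; the last joint's range is limited). The gripper opens to 87 mm and grips with 3 to 60 N. Pads are 19 mm wide; open, the fingers measure 117 mm over their backs; the gripper's body (75 mm by 190 mm) begins 51 mm behind the grasp point.
Start: joints at [-79.612, 30.224, 82.088, -0, 67.689, -10.227], TCP at [0.22, -0.585, 0.223] pointing down, gripper open.
Joint ranges: [-176.69, 176.69], [-43.24, 126.21], [12.49, 139.97], [-82, 262], [0, 151.66], [-163.58, 163.58]. Speed limits (degrees/s): [159.86, 159.86, 180, 180, 180, 180].

INTERFACE

Orientations are given as a 3x3 rotation matrix whose columns are the frame's x, y, z axes.
In Python, from rig import * gives the robot as it stands.
- The arm moves only by the tool send_rows, never from a script. Its argument "moves" is text: rows parted by semicolons, each of 5 numbers parted by spaces: the finger opening in mm, from 0 to 87, then the shift along the tool's x, y, z in mm, then the turn about the tool's y in degrees. In form: fingers dx dy dz yaw; .... A call has 1 to 20 rows; each row shifts and turns the commanded pose from where the row before left it, along the tool's axes as they then stand; what a row does not reach is not made up. A row lasts 1/12 s, in which the tool goes at most 41.7 mm and 7.16 degrees, less where a joint would pass 70% of its speed; a pose out of reach is approached as far as the arm can. A call is refused whole if a number of a shift passes 41.7 or a number of a turn 7.16, either way. A call with a gripper value outside its range is refused whole. The fingers move at their own pace and stop on an object; the grip force is fixed at half the most. Time passes only in rows, so rows that do not move let the fingers close. It gives the time, the measured TCP pose, the force and the opening at its end, in the units of the state.
- read_state(): the state, without advancing time (a new reading comes with each control period).
- capture(name): name is "side" or "top"; returns a dict with "image" (480x640x3 uint8, blue, green, red), "z_map" (480x640 float32, m along the optical axis (not along the pixel's ray), 0 where there is no reading), "mtx" (3x3 intrinsics, pixels), "distortion" ([k1, k2, p1, p2, k3] as OpenCV has them; the pictures are not rectified), "origin" and "rotation" of the camera in the world. Camera axes: x right, y up, looking along -z (the intrinsics and any distortion apply to the point x, -y, -z); pixel columns grow to the right and rows downward; lengths in m; the calibration is good to about 2 mm. A picture is of the moment at which its call begins.
- hand_in(): hands the job in, once; it reports no verdict.
Trained networks look in a picture, given as the dict that the camera call returned (one of the last four; its "shot" number tells which), for a name from the list of things; names that differ only in an ending like _2 or _b are one class to them, and where a whole thing is asked for, a point or a joint stands for the part that bears it (a point fixed in the world has none). Each returns a list of dicts, best first, with "p" (0 to 1); they miss things now and then, are a little off and sometimes report something else, mostly with a low value. They report only what shows in the picture. A call takes as long as a camera call. They do not tell look-alikes from the thing itself.
- search_frame(picture, name): "bbox" ([left, top, right, bottom] in pixels, round what is visible of it).
- masks_of(picture, name): "region" (480x640 bool, what is visible of it) and "bbox" ([left, top, right, bottom] in pixels, round what is visible of it).
- mark_of(picture, name): "pixel" ([row, column] in pixels: a listed point, or the origin of a listed thing).
The state is a dict: "time_s": time; "joint_positions": joint angles; "qvel": joint speeds; "tau": joint torques, N m; "position": TCP position; "tcp_rot": TCP orientation; "force": force on the tool from outside, world axes, zero at the start; "moment": the same for the moment, N m; "opening": opening from 0.0 (shut) to 1.0 (fully open).
Only numpy, scipy, OpenCV 4.12 (cv2) and the standard library are available. Lean on these libraries where they do the work, as an engineer would, in place of code of your own. Each camera call takes 0.05 s, during which the arm holds its last target. There are 200 camera calls.

## Working session

There is one attempt and no reset: what is moved stays moved. The work goes in short steps, Python scripts to look and compute and a tool call to move; the robot and the scene stay as the last step left them, time stands still between calls to the robot, and variables do not carry over. Pictures are saved under pics/ and viewed, about 8 in all and at most 12, crops included, and the job is handed in when it is done.

Besides the shell and the picture viewer there is one more tool, called as name(argument=value, ...), one argument or row to a line, values as JSON. send_rows: Moves the arm, as the interface text tells. Its arguments: {"type":"object","properties":{"moves":{"type":"string"}},"required":["moves"]}

```bash
ls; mkdir -p pics; cat > h.py <<'E'
from rig import *
import numpy as np, cv2
def proj(c,P):
    P=np.atleast_2d(P); q=(P-np.array(c["origin"]))@np.array(c["rotation"])
    q=q*[1,-1,-1]
    return cv2.projectPoints(q.reshape(-1,1,3),np.zeros(3),np.zeros(3),np.array(c["mtx"],float),np.array(c["distortion"],float))[0].reshape(-1,2)
def ray(c,uv):
    n=cv2.undistortPoints(np.array(uv,float).reshape(-1,1,2),np.array(c["mtx"],float),np.array(c["distortion"],float)).reshape(-1,2)
    d=np.c_[n[:,0],-n[:,1],-np.ones(len(n))]
    return np.array(c["origin"]),d@np.array(c["rotation"]).T
def at_z(c,uv,z):
    o,d=ray(c,uv); return o+d*((z-o[2])/d[:,2])[:,None]
def depth(c,uv):
    o,d=ray(c,uv); uv=np.array(uv).reshape(-1,2).astype(int)
    return o+d*c["z_map"][uv[:,1],uv[:,0]][:,None]
def tri(c1,u1,c2,u2):
    o1,d1=ray(c1,u1);o2,d2=ray(c2,u2);d1=d1[0]/np.linalg.norm(d1);d2=d2[0]/np.linalg.norm(d2)
    s=np.linalg.lstsq(np.c_[d1,-d2],o2-o1,rcond=None)[0]
    a=o1+s[0]*d1;b=o2+s[1]*d2
    return (a+b)/2,np.linalg.norm(a-b)
E
python3 - <<'E'
from h import *
T=capture("top");S=capture("side")
for n,c in(("top",T),("side",S)):
    cv2.imwrite(f"pics/{n}0.png",c["image"]); print(n,np.round(c["origin"],3),np.round(c["rotation"],3).tolist(),np.array(c["mtx"])[0,0])
    for k in["dimmer","lens_tool","board","part","spare_knob","focal_mark","bench_dog","glue","mug","brush","screwdriver"]:
        print(k,[(np.round(b["bbox"]).tolist(),round(b["p"],2)) for b in search_frame(c,k)[:4]])
    for k in["dimmer_grip","lens_grip","lens_centre","focal_mark","part_top","board"]:
        print(k,[(np.round(b["pixel"]).tolist(),round(b["p"],2)) for b in mark_of(c,k)[:4]])
print(read_state())
E
```

```text
pics
top [0.364 0.017 1.026] [[0.027, 0.978, -0.206], [-1.0, 0.027, -0.0], [0.005, 0.206, 0.978]] 510.02816801835365
dimmer [([462.0, 235.0, 488.0, 255.0], 0.93), ([410.0, 310.0, 430.0, 331.0], 0.81)]
lens_tool [([159.0, 184.0, 204.0, 268.0], 0.78)]
board [([291.0, 149.0, 375.0, 276.0], 0.82)]
part [([340.0, 226.0, 355.0, 241.0], 0.67), ([392.0, 210.0, 409.0, 226.0], 0.49)]
spare_knob [([242.0, 243.0, 263.0, 260.0], 0.53)]
focal_mark [([310.0, 152.0, 327.0, 162.0], 0.66)]
bench_dog [([389.0, 258.0, 402.0, 269.0], 0.67), ([152.0, 310.0, 190.0, 413.0], 0.28)]
glue [([241.0, 130.0, 271.0, 173.0], 0.76)]
mug [([381.0, 133.0, 430.0, 191.0], 0.76), ([338.0, 226.0, 355.0, 241.0], 0.65)]
brush [([150.0, 310.0, 190.0, 414.0], 0.72), ([159.0, 183.0, 206.0, 268.0], 0.18)]
screwdriver [([466.0, 312.0, 484.0, 416.0], 0.92), ([388.0, 258.0, 403.0, 270.0], 0.4)]
dimmer_grip [([243.0, 477.0], 0.93), ([316.0, 423.0], 0.68), ([234.0, 346.0], 0.42)]
lens_grip [([234.0, 178.0], 0.61)]
lens_centre [([199.0, 189.0], 0.89), ([172.0, 394.0], 0.23)]
focal_mark [([155.0, 320.0], 0.47)]
part_top [([235.0, 348.
[... 1465 characters left out ...]
  8.20872434e+01,  2.69389849e-04,
        6.76885382e+01, -1.02269116e+01]), 'qvel': array([-0.04759594,  0.04083369, -0.04170247, -0.00434559, -0.00664466,
        0.00609392]), 'tau': array([-1.40379045e-03, -4.40011132e+01, -1.76979768e+01,  6.31494541e-02,
        5.04267972e-02, -1.79994123e-05]), 'position': array([ 0.22007744, -0.58495579,  0.22255867]), 'tcp_rot': array([[ 3.52073936e-01,  8.79098693e-06,  9.35972192e-01],
       [-9.35972191e-01, -2.38330693e-05,  3.52073936e-01],
       [ 2.54021675e-05, -1.00000000e+00, -1.62883214e-07]]), 'force': array([ 0.57374815, -0.02818203,  0.51713014]), 'moment': array([0.01056272, 0.01016744, 0.03265336]), 'opening': 0.9989385198409243}
```

```bash
python3 - <<'E'
import cv2,numpy as np
t=cv2.imread("pics/top0.png")[110:430,130:530];s=cv2.imread("pics/side0.png")[150:450,140:500]
cv2.imwrite("pics/a.png",cv2.resize(t,None,fx=1.87,fy=1.87,interpolation=3));cv2.imwrite("pics/b.png",cv2.resize(s,None,fx=2,fy=2,interpolation=3))
E
```

```text
(no output)
```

View pics/a.png

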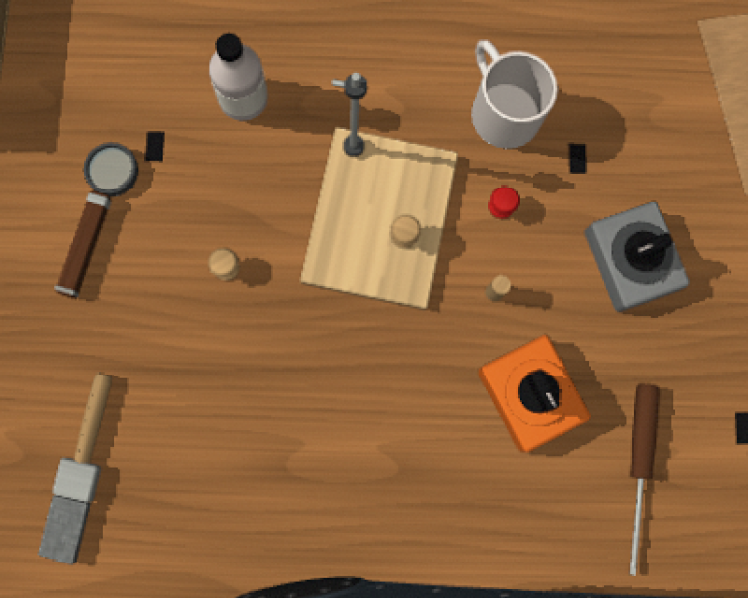

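View pics/b.png

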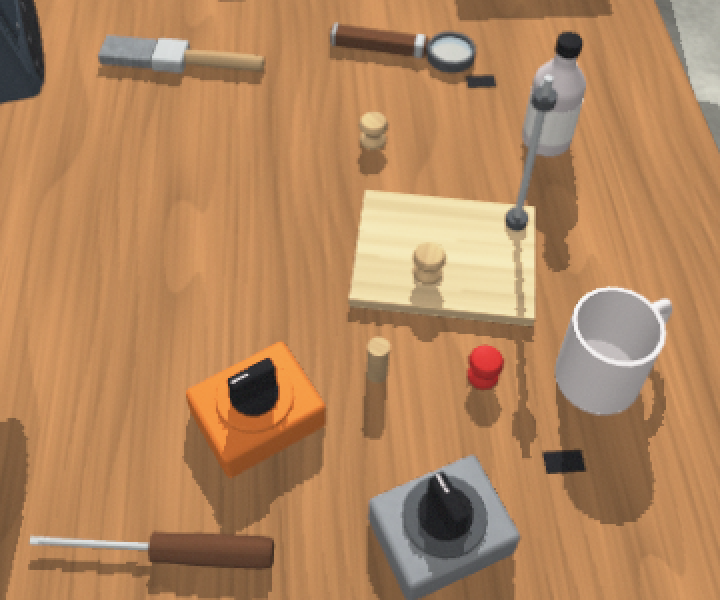

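Top view: grey dimmer at (476,244), orange look-alike at (420,320) to be left; the lens at (178,234)/(189,199); the part stands on the board at (348,235), with the red look-alike at (400,218) and the spare knob at (252,251) not on the board. Choice: grey box. The next step is to measure from both depth maps, with a close crop.

```bash
cat >> h.py <<'E'
def cloud(c,bb):
    l,t,r,b=[int(v) for v in bb]
    u,v=np.meshgrid(np.arange(l,r),np.arange(t,b)); uv=np.c_[u.ravel(),v.ravel()]
    P=depth(c,uv); ok=c["z_map"][uv[:,1],uv[:,0]]>0
    return P[ok],c["image"][uv[ok,1],uv[ok,0]]
def ax(P):
    m=P.mean(0); w,V=np.linalg.eigh(np.cov((P-m).T)); return m,np.degrees(np.arctan2(V[1,-1],V[0,-1])),4*np.sqrt(w)
E
python3 - <<'E'
from h import *
T=capture("top");S=capture("side")
def pr(n,*a):print(n,*[np.round(x,4).tolist() for x in a])
for n,c,bb in(("T",T,(440,205,510,285)),("S",S,(310,370,410,460))):
    P,C=cloud(c,bb)
    for lo,hi in((.035,.042),(.06,.1),(.078,.1)):
        q=P[(P[:,2]>lo)&(P[:,2]<hi)]
        if len(q)>4: 
            r=cv2.minAreaRect((q[:,:2]*1000).astype(np.float32)); pr(n+" dim",[lo,hi,len(q)],q.mean(0),r[0],r[1],[r[2]],[ax(q[:,:2])[1]])
for n,c,bb in(("T",T,(150,175,215,275)),("S",S,(296,150,385,195))):
    P,C=cloud(c,bb); q=P[(P[:,2]>.008)]
    m,a,s=ax(q[:,:2]); d=np.array([np.cos(np.radians(a)),np.sin(np.radians(a))]); t=(q[:,:2]-m)@d
    pr(n+" lens",m,[a],s,[t.min(),t.max()],np.percentile(q[:,2],[50,95]))
for n,c,bb in(("T",T,(280,145,385,285)),("S",S,(310,185,425,320))):
    P,C=cloud(c,bb); q=P[(P[:,2]>.010)&(P[:,2]<.020)]
    r=cv2.minAreaRect((q[:,:2]*1000).astype(np.float32)); pr(n+" board",r[0],r[1],[r[2]],q.mean(0))
    q=P[(P[:,2]>.045)&(P[:,2]<.06)]; pr(n+" parttop",[len(q)],q.mean(0),np.median(q,0))
    q=P[(P[:,2]>.08)]; pr(n+" rod",q[:,2].max()[None],q.mean(0))
    q=P[(P[:,2]>.12)&(C.max(1)<90)]; pr(n+" dark",[len(q)],q.mean(0) if len(q) else [0])
pr("tri lens_c",*tri(T,(189,199),S,(362,177)));pr("tri lens_g",*tri(T,(178,234),S,(334,169)))
pr("tri part",*tri(T,(347.5,234.5),S,(354,274)));pr("tri fm",*tri(T,(320,155),S,(412,201)))
pr("tri dim",*tri(T,(477,243),S,(366,398)))
for n,k in(("glue",(256,150)),("mug",(405,160)),("dog",(395,263)),("spare",(252,251)),("orange",(420,320)),("red",(400,218))): pr(n,depth(T,[k]))
a=T["image"][215:275,450:510];b=S["image"][375:445,330:400]
c=T["image"][145:205,290:350];d=S["image"][180:240,370:430]
f=lambda x:cv2.resize(x,(390,290),interpolation=cv2.INTER_CUBIC)
cv2.imwrite("pics/c.png",np.vstack([np.hstack([f(a),f(b)]),np.hstack([f(c),f(d)])]))
E
```

```text
T dim [0.035, 0.042, 928.0] [0.5791, -0.2917, 0.0388] [581.3213, -296.0242] [98.9241, 80.6465] [21.7491] [-158.5219]
T dim [0.06, 0.1, 189.0] [0.5793, -0.2944, 0.0798] [581.0734, -296.6817] [14.4286, 42.1507] [22.8148] [112.3458]
T dim [0.078, 0.1, 151.0] [0.5807, -0.2962, 0.0827] [581.26, -296.9821] [14.2313, 41.4591] [22.3823] [112.4256]
S dim [0.035, 0.042, 1321.0] [0.5795, -0.3043, 0.0401] [580.7986, -297.8131] [101.2251, 80.9935] [20.6203] [-161.4616]
S dim [0.06, 0.1, 372.0] [0.58, -0.3009, 0.08] [581.247, -297.7792] [15.4354, 43.003] [23.3526] [114.2847]
S dim [0.078, 0.1, 268.0] [0.5807, -0.2994, 0.0843] [581.4604, -297.6955] [15.0947, 43.0015] [23.6238] [113.4698]
T lens [0.6174, 0.2989] [166.3469] [0.0461, 0.2121] [-0.0833, 0.0971] [0.0164, 0.0216]
S lens [0.6181, 0.2961] [166.9197] [0.0512, 0.2069] [-0.0785, 0.0986] [0.0167, 0.0235]
T board [650.1049, -27.6795] [153.5257, 244.2379] [79.0283] [0.6173, -0.015, 0.0141]
T parttop [171] [0.6028, -0.0389, 0.0488] [0.5985, -0.0409, 0.0486]
T rod [0.2226] [0.6959, 0.0175, 0.1779]
T dark [126] [0.6948, 0.0147, 0.1902]
S board [643.8971, 38.3191] [260.3547, 229.3324] [79.1608] [0.6204, -0.0194, 0.0163]
S parttop [293] [0.6489, 0.0039, 0.051] [0.6064, -0.0389, 0.0509]
S rod [0.2224] [0.7159, 0.0557, 0.1439]
S dark [58] [0.695, 0.0067, 0.1969]
tri lens_c [0.665, 0.2856, 0.0075] 0.0109
tri lens_g [0.5915, 0.2993, 0.0225] 0.0002
tri part [0.5947, -0.0432, 0.0561] 0.0057
tri fm [0.7003, 0.0147, 0.1906] 0.0022
tri dim [0.582, -0.2944, 0.0733] 0.0076
glue [[0.7423, 0.1381, 0.1072]]
mug [[0.7719, -0.1683, 0.0028]]
dog [[0.5394, -0.1379, 0.0469]]
spare [[0.5583, 0.1444, 0.033]]
orange [[0.4271, -0.179, 0.0809]]
red [[0.6338, -0.1504, 0.0357]]
```

View pics/c.png

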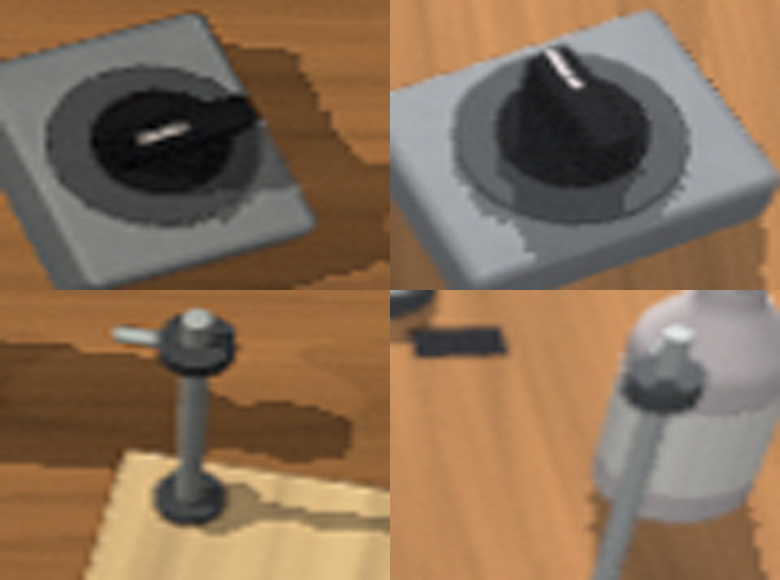

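Crop: the grey dimmer's bar runs at about 113.5°, white pointer on the +y side, axis at (0.581, -0.297). The collar is dark with its pin, about 0.19 high. Moving to the dimmer.

send_rows(
  moves="60 -9.5 0 29.3 0;60 -9.5 0 29.3 0;60 -9.5 0 29.3 0;60 -9.5 0 29.3 0;60 -9.5 0 29.3 0;60 -9.5 0 29.3 0;60 -9.5 0 29.3 0;60 -9.5 0 29.3 0;60 -9.5 0 29.3 0;60 -9.5 0 29.3 0;60 -9.5 0 29.3 0;60 -9.5 0 29.3 0;60 -9.5 0 29.3 0;60 -9.5 0 29.3 0;60 -9.5 0 29.3 0;60 0 0 0 -7.15;60 0 0 0 -7.15;60 0 0 0 -7.15;60 0 0 0 -7.15;60 0 0 0 -7.15",
)

```text
time_s: 3.57
position: [0.5814, -0.2966, 0.2225]
tcp_rot: [[0.836, -0.0, 0.548], [-0.548, 0.0, 0.836], [-0.0, -1.0, -0.0]]
force: [0.4, 0.4, -0.5]
opening: 0.689
```

send_rows(
  moves="60 0 0 0 -7.15;60 0 0 0 -7.15;60 0 0 0 -7.15;60 0 0 0 -7.15;60 0 0 0 -7.15;60 0 0 0 -7.15;60 0 0 0 -7.15;60 0 0 0 -7.15;60 0 20 0 0;60 0 30 0 0;60 0 30 0 0;60 0 20 0 0;60 0 0 0 0;60 0 0 0 0",
)

```text
time_s: 4.73
position: [0.5807, -0.2964, 0.1216]
tcp_rot: [[0.917, -0.002, -0.4], [0.4, 0.002, 0.917], [-0.001, -1.0, 0.002]]
force: [0.2, -0.5, 1.3]
opening: 0.691
```

send_rows(
  moves="60 0 20 0 0;60 0 20 0 0;60 0 15 0 0;60 0 7 0 0;60 0 0 0 0;0 0 0 0 0;0 0 0 0 0;0 0 0 0 0;0 0 0 0 0;0 0 0 0 0;0 0 0 0 0;0 0 0 0 0;0 0 0 0 0",
)

```text
time_s: 5.82
position: [0.5823, -0.2964, 0.0607]
tcp_rot: [[0.917, 0.003, -0.399], [0.399, 0.001, 0.917], [0.003, -1.0, -0.0]]
force: [8.1, 6.4, -3.7]
opening: 0.168
```

```bash
cat > st.py <<'E'
from h import *
s=read_state(); R=s["tcp_rot"]
print(round(s["time_s"],2),"pos",np.round(s["position"],4),"psi",round(float(np.degrees(np.arctan2(R[1][0],R[0][0]))),2),"F",np.round(s["force"],1),"M",np.round(s["moment"],3),"open mm",round(87*s["opening"],1),"j",np.round(s["joint_positions"],1))
E
python3 st.py
```

```text
5.82 pos [ 0.5823 -0.2964  0.0607] psi 23.49 F [ 8.1  6.4 -3.7] M [ 0.987 -1.566 -0.065] open mm 14.6 j [-36.8  43.8  84.6   0.2  51.6 -60.4]
```

send_rows(
  moves="0 1.5 0 0 0;0 0 0 0 0;0 0 0 0 5;0 0 0 0 5;0 0 0 0 5;0 0 0 0 5;0 0 0 0 5;0 0 0 0 5;0 0 0 0 0",
)

```text
time_s: 6.57
position: [0.5836, -0.2961, 0.0607]
tcp_rot: [[0.993, 0.002, 0.114], [-0.114, -0.0, 0.993], [0.002, -1.0, 0.0]]
force: [2.6, 2.0, -0.1]
opening: 0.161
```

```bash
python3 st.py
```

```text
6.57 pos [ 0.5836 -0.2961  0.0607] psi -6.54 F [ 2.6  2.  -0.1] M [ 0.292 -0.549 -0.04 ] open mm 14.0 j [-36.7  43.9  84.4   0.1  51.7 -30.2]
```

send_rows(
  moves="0 0 0 0 5;0 0 0 0 5;0 0 0 0 5;0 0 0 0 5;0 0 0 0 5;0 0 0 0 5;0 0 0 0 0",
)

```text
time_s: 7.15
position: [0.5844, -0.2964, 0.0607]
tcp_rot: [[0.805, 0.004, 0.594], [-0.594, -0.001, 0.805], [0.003, -1.0, 0.002]]
force: [5.0, 1.7, -0.9]
opening: 0.159
```

```bash
python3 st.py
```

```text
7.15 pos [ 0.5844 -0.2964  0.0607] psi -36.44 F [ 5.   1.7 -0.9] M [ 0.326 -0.873 -0.022] open mm 13.9 j [-36.7  43.9  84.3   0.1  51.6  -0.3]
```

send_rows(
  moves="0 0 0 0 5;0 0 0 0 5;0 0 0 0 5;0 0 0 0 0",
)

```text
time_s: 7.48
position: [0.5838, -0.2972, 0.0608]
tcp_rot: [[0.628, 0.002, 0.778], [-0.778, -0.003, 0.628], [0.004, -1.0, -0.0]]
force: [4.2, -1.9, -1.2]
opening: 0.193
```

```bash
python3 st.py
```

```text
7.48 pos [ 0.5838 -0.2972  0.0608] psi -51.06 F [ 4.2 -1.9 -1.2] M [-0.147 -0.717  1.048] open mm 16.8 j [-36.7  43.9  84.3  -0.1  51.6  14.4]
```

send_rows(
  moves="50 0 0 0 0;50 0 0 0 0;50 0 0 0 0;50 0 0 0 0;50 0 0 0 0;50 0 -10 0 0;50 0 -20 0 0;50 0 -30 0 0;50 0 -30 0 0;50 0 -30 0 0;50 0 -30 0 0;50 0 -30 0 0;50 0 0 0 0",
)

```text
time_s: 8.57
position: [0.5857, -0.2985, 0.2489]
tcp_rot: [[0.624, 0.011, 0.782], [-0.782, -0.008, 0.624], [0.014, -1.0, 0.004]]
force: [0.5, -0.4, 1.4]
opening: 0.579
```

```bash
python3 st.py; python3 - <<'E'
from h import *
T=capture("top");S=capture("side")
for n,c,bb in(("T",T,(440,205,510,285)),("S",S,(310,370,410,460))):
    P,C=cloud(c,bb);q=P[(P[:,2]>.075)&(P[:,2]<.09)]
    if len(q)>4:
        r=cv2.minAreaRect((q[:,:2]*1000).astype(np.float32));print(n,len(q),r,ax(q[:,:2])[1])
f=lambda x:cv2.resize(x,(390,300),interpolation=cv2.INTER_CUBIC)
cv2.imwrite("pics/d.png",np.hstack([f(T["image"][200:290,430:530]),f(S["image"][360:460,310:410])]))
np.savez("side.npz",**{k:S[k] for k in S if k!="shot"})
np.savez("top.npz",**{k:T[k] for k in T if k!="shot"})
E
```

```text
8.57 pos [ 0.5857 -0.2985  0.2489] psi -51.42 F [ 0.5 -0.4  1.4] M [ 0.007 -0.029  0.01 ] open mm 50.4 j [-36.7  31.   76.1   0.   72.1  14.7]
T 175 ((580.651611328125, -295.8692626953125), (42.76406478881836, 14.862239837646484), 50.77522659301758) 51.09134363909858
S 272 ((580.7540893554688, -298.0072326660156), (41.89047622680664, 14.40367603302002), 52.109737396240234) 52.23295675031655
```

View pics/d.png

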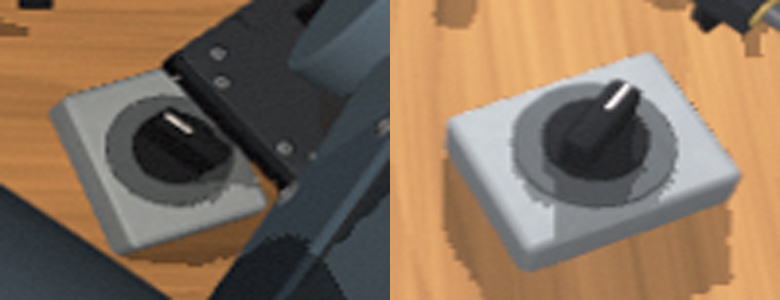

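The dimmer bar now reads about 51.5°: it stopped there while the tool was commanded on to -51°, with 1.05 N m of moment, so it is at its stop. Next, refining the lens, the part and the collar.

```bash
python3 - <<'E'
from h import *
T=dict(np.load("top.npz"));S=dict(np.load("side.npz"))
h=np.radians(-13.4)
for n,c,bb in(("T",T,(150,175,215,275)),("S",S,(296,150,385,195))):
    P,C=cloud(c,bb); q=P[(P[:,2]>.010)&(P[:,2]<.04)][:,:2]
    c0=np.array([.596,.303]);a=h
    for _ in range(4):
        d=np.array([np.cos(a),np.sin(a)]);e=np.array([-d[1],d[0]])
        t=(q-c0)@d;w=(q-c0)@e
        m=(t>-.07)&(t<.035)&(abs(w)<.02)
        bins=np.arange(-.07,.035,.01);mid=[]
        for b in bins:
            k=m&(t>=b)&(t<b+.01)
            if k.sum()>3: mid.append((b+.005,(w[k].max()+w[k].min())/2,np.ptp(w[k])))
        mid=np.array(mid);f=np.polyfit(mid[:,0],mid[:,1],1);a+=np.arctan(f[0]);c0=c0+e*f[1]
    r=q[(t>.03)&(abs(w)<.05)]; (cx,cy),rad=cv2.minEnclosingCircle((r[(r-c0)@d>.045]*1000).astype(np.float32))
    print(n,"axis",np.degrees(a),"c0",c0,"t",np.percentile(t[abs(w)<.035],[0,1,99,100]),"width",mid[:,2].mean(),"lens circ",cx,cy,rad, "along",(np.array([cx,cy])/1000-c0)@d)
for n,c,bb in(("T",T,(300,145,335,190)),("S",S,(390,180,425,240))):
    P,C=cloud(c,bb)
    rod=P[(P[:,2]>.09)&(P[:,2]<.15)&(np.linalg.norm(P[:,:2]-[.697,.01],axis=1)<.03)]
    ctr=np.median(rod[:,:2],0) if len(rod) else np.array([.697,.01])
    print(n,"rod",ctr,len(rod))
    K=P[(P[:,2]>.13)&(np.linalg.norm(P[:,:2]-[.697,.012],axis=1)<.04)]
    rr=np.linalg.norm(K[:,:2]-ctr,axis=1)
    hst=np.histogram(K[rr>.006][:,2],bins=np.arange(.15,.23,.003));print(dict(zip(np.round(hst[1],3).tolist(),hst[0].tolist())),K[:,2].max())
for n,c,bb in(("T",T,(335,220,360,245)),("S",S,(345,265,370,300))):
    P,C=cloud(c,bb);q=P[(P[:,2]>.044)&(P[:,2]<.06)];(x,y),r=cv2.minEnclosingCircle((q[:,:2]*1000).astype(np.float32));print(n,"part",len(q),x,y,r,np.percentile(q[:,2],[5,50,95]))
f=lambda x,i=2:cv2.resize(x,(400,500),interpolation=cv2.INTER_CUBIC)
cv2.imwrite("pics/e.png",np.hstack([f(T["image"][140:190,295:335]),f(S["image"][185:235,385:425])]))
E
```

```text
T axis -15.165630632946817 c0 [0.59633903 0.30441371] t [-0.07543051 -0.07410204  0.10076091  0.10383242] width 0.022522072250398213 lens circ 668.0490112304688 285.9097595214844 29.939855575561523 along 0.0740525184429226Traceback (most recent call last):
  File "<stdin>", line 15, in <module>
IndexError: too many indices for array: array is 1-dimensional, but 2 were indexed
```

send_rows(
  moves="60 0 -25 0 6.5;60 0 -25 0 6.5;60 0 0 0 6.5;60 0 0 0 6.5;60 0 0 0 6.5;60 0 0 0 6.5;60 0 0 0 6.5;60 0 0 0 6.5;60 0 0 0 0",
)

```text
time_s: 9.42
position: [0.5816, -0.2956, 0.2886]
tcp_rot: [[-0.234, -0.003, 0.972], [-0.972, 0.002, -0.234], [-0.002, -1.0, -0.004]]
force: [-0.4, 0.3, 0.2]
opening: 0.69
```

```bash
python3 st.py
```

```text
9.42 pos [ 0.5816 -0.2956  0.2886] psi -103.55 F [-0.4  0.3  0.2] M [ 0.03  -0.004 -0.033] open mm 60.0 j [-36.7  29.   73.2  -0.   78.1  66.8]
```

send_rows(
  moves="60 -32.6 0 -7 0;60 -32.6 0 -7 0;60 -32.6 0 -7 0;60 -32.6 0 -7 0;60 -32.6 0 -7 0;60 -32.6 0 -7 0;60 -32.6 0 -7 0;60 -32.6 0 -7 0;60 -32.6 0 -7 0;60 -32.6 0 -7 0;60 -32.6 0 -7 0;60 -32.6 0 -7 0;60 -32.6 0 -7 0;60 -32.6 0 -7 0;60 -32.6 0 -7 0;60 -32.6 0 -7 0;60 -32.6 0 -7 0;60 -32.6 0 -7 0;60 0 0 0 1.2;60 0 0 0 0",
)

```text
time_s: 11.08
position: [0.5952, 0.3054, 0.289]
tcp_rot: [[-0.247, -0.003, 0.969], [-0.969, -0.001, -0.247], [0.002, -1.0, -0.002]]
force: [-0.0, -0.3, -0.8]
opening: 0.687
```

```bash
python3 st.py; cat > m.py <<'E'
from h import *
def handle(c,bb,n):
    P,C=cloud(c,bb); q=P[(P[:,2]>.010)&(P[:,2]<.04)][:,:2]
    c0=np.array([.596,.304]);a=np.radians(-14.8)
    for _ in range(4):
        d=np.array([np.cos(a),np.sin(a)]);e=np.array([-d[1],d[0]])
        t=(q-c0)@d;w=(q-c0)@e
        m=(t>-.07)&(t<.035)&(abs(w)<.02);mid=[]
        for b in np.arange(-.07,.035,.01):
            k=m&(t>=b)&(t<b+.01)
            if k.sum()>3: mid.append((b+.005,(w[k].max()+w[k].min())/2,np.ptp(w[k])))
        if len(mid)<4: print(n,"handle hidden",len(q));return
        mid=np.array(mid);f=np.polyfit(mid[:,0],mid[:,1],1);a+=np.arctan(f[0]);c0=c0+e*f[1]
    r=q[t>.045]; (cx,cy),rad=cv2.minEnclosingCircle((r*1000).astype(np.float32))
    print(n,"axis",np.degrees(a),"c0",c0,"t",np.percentile(t[abs(w)<.035],[0,1,99,100]),"width",mid[:,2].mean(),"lens",cx,cy,rad)
if __name__=="__main__":
    S=capture("side");T=capture("top")
    handle(S,(296,150,385,195),"S");handle(T,(150,175,215,275),"T")
    for n,c,bb in(("T",T,(300,145,335,190)),("S",S,(390,180,425,240))):
        P,C=cloud(c,bb)
        K=P[(P[:,2]>.09)&(np.linalg.norm(P[:,:2]-[.697,.012],axis=1)<.045)]
        rod=K[K[:,2]<.15]; ctr=np.median(rod[:,:2],0); print(n,"rod",ctr,len(rod),"top",K[:,2].max())
        rr=np.linalg.norm(K[:,:2]-ctr,axis=1)
        hst=np.histogram(K[rr>.006][:,2],bins=np.arange(.15,.23,.003));print({round(float(b),3):int(k) for b,k in zip(hst[1],hst[0]) if k})
    for n,c,bb in(("T",T,(335,220,360,245)),("S",S,(345,265,370,300))):
        P,C=cloud(c,bb);q=P[(P[:,2]>.044)&(P[:,2]<.06)];(x,y),r=cv2.minEnclosingCircle((q[:,:2]*1000).astype(np.float32));print(n,"part",len(q),x,y,r,np.percentile(q[:,2],[5,50,95]))
    f=lambda x:cv2.resize(x,(390,520),interpolation=cv2.INTER_CUBIC)
    cv2.imwrite("pics/e.png",np.hstack([f(T["image"][140:180,300:330]),f(S["image"][185:225,395:425])]))
    for n,c in(("T",T),("S",S)):
        for k in("focal_mark","part"):
            for m in masks_of(c,k)[:2]:print(n,k,m["bbox"],round(m["p"],2))
E
python3 m.py
```

```text
11.08 pos [0.5952 0.3054 0.289 ] psi -104.33 F [-0.  -0.3 -0.8] M [ 0.057  0.014 -0.006] open mm 59.7 j [ 17.6  30.4  70.6  -0.   79.2 121.9]
S axis -15.191640208967616 c0 [0.59581256 0.30329068] t [-0.07472711 -0.07236897  0.09881051  0.10186833] width 0.02351984443859465 lens 666.6212158203125 287.7488098144531 33.652931213378906
T axis -15.040888666490627 c0 [0.5961507  0.30457043] t [-0.07525979 -0.07389317  0.10123397  0.10426694] width 0.022491887240636065 lens 667.5451049804688 285.8936462402344 30.477481842041016
T rod [0.6950339  0.01578496] 51 top 0.2215060689834809
{0.186: 1, 0.189: 9, 0.192: 17, 0.195: 29, 0.198: 46, 0.201: 10, 0.216: 2}
S rod [0.69574628 0.01185612] 91 top 0.22314934801876718
{0.189: 8, 0.192: 16, 0.195: 15, 0.198: 25, 0.201: 33, 0.216: 1, 0.219: 1}
T part 175 598.3240966796875 -41.85623550415039 15.438740730285645 [0.04471923 0.04831297 0.0512137 ]
S part 185 599.3364868164062 -44.697364807128906 15.97263240814209 [0.04518988 0.0503071  0.05299911]
T focal_mark [306.6, 151.1, 326.1, 161.6] 0.68
T part [338.5, 227.7, 356.5, 241.1] 0.71
T part [390.1, 209.0, 406.2, 227.2] 0.52
S focal_mark [403.2, 190.5, 415.9, 204.5] 0.55
S focal_mark [187.5, 167.4, 273.9, 187.0] 0.42
S part [374.3, 324.5, 392.2, 343.5] 0.7
S part [351.3, 272.3, 363.0, 293.2] 0.66
```

View pics/e.png

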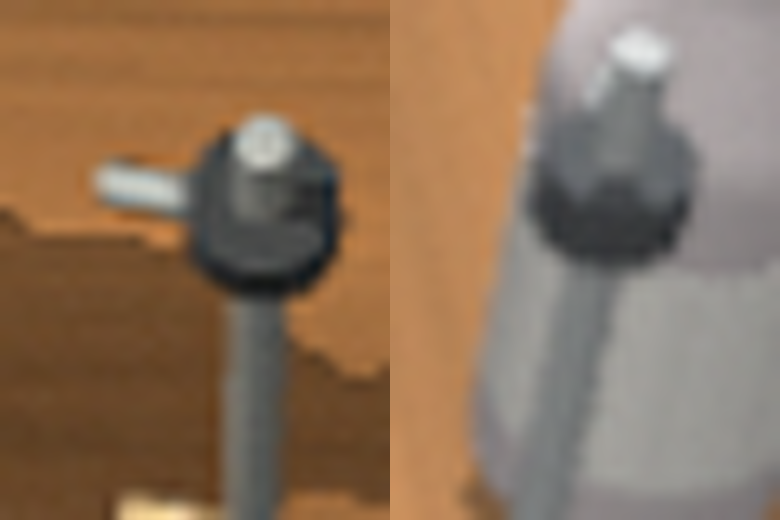

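send_rows(
  moves="60 0 30 0 0.5;60 0 35 0 0;60 0 35 0 0;60 0 35 0 0;60 0 35 0 0;60 0 35 0 0;60 0 30 0 0;60 0 15 0 0;60 0 10 0 0;60 0 0 0 0;60 0 0 0 0",
)

```text
time_s: 12.3
position: [0.5971, 0.3034, 0.031]
tcp_rot: [[-0.262, 0.001, 0.965], [-0.965, 0.0, -0.262], [-0.0, -1.0, 0.001]]
force: [-0.1, 0.6, -0.2]
opening: 0.691
```

```bash
python3 st.py;python3 - <<'E'
from h import *
T=dict(np.load("top.npz"));S=dict(np.load("side.npz"))
print(tri(T,(320.4,156.3),S,(412.1,199.4)), proj(T,[.596,.304,.01]),proj(S,[.596,.304,.01]))
E
```

```text
12.3 pos [0.5971 0.3034 0.031 ] psi -105.17 F [-0.1  0.6 -0.2] M [ 0.031  0.033 -0.066] open mm 60.2 j [ 17.4  47.2  82.4  -0.   50.4 122.6]
(array([0.69809783, 0.01405252, 0.19463947]), np.float64(0.0010813868975919066)) [[177.47151146 233.13795444]] [[335.39737091 171.52098261]]
```

send_rows(
  moves="60 0 10 0 0;60 0 10 0 0;60 0 6 0 0;60 0 0 0 0;10 0 0 0 0;10 0 0 0 0;10 0 0 0 0;10 0 0 0 0;10 0 0 0 0;10 0 0 0 0;10 0 0 0 0;10 0 0 0 0",
)

```text
time_s: 13.3
position: [0.5966, 0.3039, 0.0048]
tcp_rot: [[-0.261, 0.0, 0.965], [-0.965, 0.0, -0.261], [-0.0, -1.0, 0.0]]
force: [-0.1, 0.1, 1.2]
opening: 0.247
```

```bash
python3 st.py
```

```text
13.3 pos [0.5966 0.3039 0.0048] psi -105.13 F [-0.1  0.1  1.2] M [0.121 0.038 0.026] open mm 21.5 j [ 17.5  49.3  82.8   0.   47.9 122.6]
```

send_rows(
  moves="10 0 -5 0 0;10 0 -15 0 0;10 0 -25 0 0;10 0 -30 0 0;10 0 -30 0 0;10 0 -30 0 0;10 0 -30 0 0;10 0 -30 0 0;10 0 -30 0 0;10 0 -20 0 0;10 0 -10 0 0;10 0 0 0 0",
)

```text
time_s: 14.3
position: [0.5977, 0.3043, 0.2636]
tcp_rot: [[-0.261, 0.007, 0.965], [-0.965, 0.002, -0.261], [-0.004, -1.0, 0.006]]
force: [-0.8, -0.2, -1.2]
opening: 0.25
```

```bash
python3 st.py
```

```text
14.3 pos [0.5977 0.3043 0.2636] psi -105.13 F [-0.8 -0.2 -1.2] M [ 0.063  0.05  -0.015] open mm 21.7 j [ 17.5  31.5  72.6  -0.   75.5 122.6]
```

send_rows(
  moves="10 10 0 0.5 0;10 19 0 1 0;10 19 0 1 0;10 19 0 1 0;10 19 0 1 0;10 19 0 1 0;10 19 0 1 0;10 19 0 1 0;10 19 0 1 0;10 19 0 1 0;10 19 0 1 0;10 19 0 1 0;10 19 0 1 0;10 19 0 1 0;10 19 0 1 0;10 19 0 1 0;10 19 0 1 0;10 14.5 0 1 0;10 6 0 0.5 0;10 0 0 0 0",
)

```text
time_s: 15.97
position: [0.5248, -0.025, 0.2579]
tcp_rot: [[-0.263, -0.004, 0.965], [-0.965, 0.001, -0.263], [0.0, -1.0, -0.004]]
force: [0.7, 0.2, -1.7]
opening: 0.249
```

send_rows(
  moves="10 0 5 0 0;10 0 10 0 0;10 0 15 0 0;10 0 15 0 0;10 0 10 0 0;10 0 5 0 0;10 0 0 0 0;10 0 0 0 0;10 0 0 0 0",
)

```text
time_s: 16.72
position: [0.5271, -0.0238, 0.2001]
tcp_rot: [[-0.261, 0.001, 0.965], [-0.965, -0.0, -0.261], [-0.0, -1.0, 0.001]]
force: [0.4, 1.1, -1.9]
opening: 0.251
```

```bash
python3 st.py; cat > f.py <<'E'
from h import *
S=capture("side");T=capture("top")
s=read_state();p=np.array(s["position"])
R=np.array(s["tcp_rot"]);d=R[:,2];e=-R[:,0]
exp=p+d*.075; exp[2]+=.0032; print("pos",p,"exp lens",exp)
for n,c in(("T",T),("S",S)):
    uv=proj(c,exp)[0]; P,C=cloud(c,(uv[0]-40,uv[1]-40,uv[0]+40,uv[1]+40))
    q=P[(P[:,2]>.15)]; t=(q-p)@d;w=(q-p)@e
    k=(t>.046)&(t<.12)&(abs(w)<.045)&(np.linalg.norm(q[:,:2]-[.697,.013],axis=1)>.03)
    r=q[k]; (x,y),rad=cv2.minEnclosingCircle((r[:,:2]*1000).astype(np.float32))
    rho=np.linalg.norm(r[:,:2]-exp[:2],axis=1); ring=r[(rho>.024)&(rho<.031)]
    A=np.c_[ring[:,:2]-exp[:2],np.ones(len(ring))]; 
    print(n,len(r),"circ",x,y,rad,"t range",t[k].min(),t[k].max(),"w",w[k].min(),w[k].max(),"ring z pct",np.percentile(ring[:,2],[5,50,75,95,99]))
    for nm,lo,hi in(("front",.09,.12),("handle",.0,.04),("tail",-.08,-.02)):
        a=q[(t>lo)&(t<hi)&(abs(w)<.012)&(q[:,2]<.215)];
        if len(a): print("  ",nm,len(a),np.percentile(a[:,2],[10,50,90]))
    print("  marks",[(k,[(np.round(m["pixel"],1).tolist(),round(m["p"],2)) for m in mark_of(c,k)[:2]]) for k in("lens_centre","focal_mark","part_top")], "proj exp",uv)
f=lambda c,P:cv2.resize(c["image"][int(P[1])-50:int(P[1])+50,int(P[0])-50:int(P[0])+50],(390,390),interpolation=cv2.INTER_CUBIC)
import sys
cv2.imwrite(sys.argv[1],np.hstack([f(T,proj(T,exp)[0]),f(S,proj(S,exp)[0])]))
E
python3 f.py pics/f.png
```

```text
16.72 pos [ 0.5271 -0.0238  0.2001] psi -105.12 F [ 0.4  1.1 -1.9] M [ 0.093 -0.007  0.006] open mm 21.8 j [-14.7  24.4  97.5   0.   58.   90.4]
pos [ 0.527108   -0.02388107  0.20033823] exp lens [ 0.59950829 -0.04345599  0.20368015]Traceback (most recent call last):
  File "f.py", line 13, in <module>
    print(n,len(r),"circ",x,y,rad,"t range",t[k].min(),t[k].max(),"w",w[k].min(),w[k].max(),"ring z pct",np.percentile(ring[:,2],[5,50,75,95,99]))
                                            ~~~~~~~~^^
    return umr_minimum(a, axis, None, out, keepdims, initial, where)
ValueError: zero-size array to reduction operation minimum which has no identity
```

send_rows(
  moves="10 0 4 0 0;10 0 4.8 0 0;10 0 0 0 0;10 0 0 0 0;10 0 0 0 0;10 0 0 0 0",
)

```text
time_s: 17.32
position: [0.5265, -0.0239, 0.1908]
tcp_rot: [[-0.261, 0.0, 0.965], [-0.965, -0.0, -0.261], [0.0, -1.0, 0.0]]
force: [-0.4, -0.8, -1.4]
opening: 0.247
```

```bash
sed -i 's/^    r=q\[k\]; /    if k.sum()<5: print(n,"hidden"); continue\n    r=q[k]; /' f.py; python3 f.py pics/f.png
```

```text
pos [ 0.52658989 -0.02383724  0.19085091] exp lens [ 0.59898846 -0.04341904  0.19407158]
T hidden
S 911 circ 597.973388671875 -43.37631607055664 30.8294734954834 t range 0.04602570822925863 0.10371540209178139 w -0.03050794886851191 0.029603541640402534 ring z pct [0.18987643 0.20134881 0.2032526  0.20464291 0.20543889]
   front 86 [0.19653758 0.19902275 0.20411371]
   handle 121 [0.19443591 0.20723237 0.20915538]
  marks [('lens_centre', [([225.9, 358.6], 0.72)]), ('focal_mark', [([200.5, 412.2], 0.59)]), ('part_top', [([275.2, 354.7], 0.77), ([327.2, 381.3], 0.59)])] proj exp [360.69400554 225.92942581]
```

View pics/f.png

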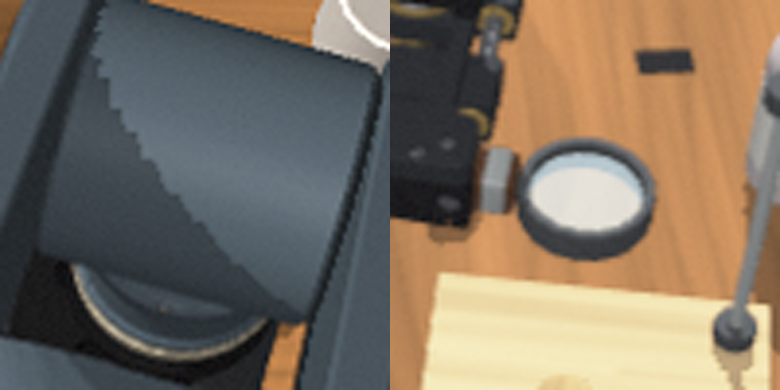

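```bash
python3 st.py; python3 - <<'E'
from h import *
S=capture("side"); T=dict(np.load("top.npz")); lc=np.array([.598,-.0434])
P,_=cloud(S,(320,190,400,260)); rho=np.linalg.norm(P[:,:2]-lc,axis=1)
r=P[(rho>.0255)&(rho<.0295)&(P[:,2]>.198)&(P[:,2]<.21)]
for _ in range(3):
    A=np.c_[r[:,:2]-lc,np.ones(len(r))];f=np.linalg.lstsq(A,r[:,2],rcond=None)[0];e=r[:,2]-A@f;r=r[abs(e)<.002]
print("rim plane",len(r),f[2],"tilt deg",np.degrees(f[:2]))
for n,c,bb in(("S",S,(390,180,425,240)),("T",T,(300,145,335,190))):
    P,_=cloud(c,bb);K=P[(P[:,2]>.19)&(P[:,2]<.21)]
    m=K[np.linalg.norm(K[:,:2]-[.697,.013],axis=1)<.016]; (x,y),rad=cv2.minEnclosingCircle((m[:,:2]*1000).astype(np.float32))
    rr=np.linalg.norm(K[:,:2]-np.array([x,y])/1000,axis=1);k=K[(rr>.0045)&(rr<.0095)]
    print(n,"collar",x,y,rad,len(k),np.percentile(k[:,2],[10,25,50,75,90]), "rodtop",P[:,2].max())
P,C=cloud(S,(345,262,372,300));q=P[(P[:,2]>.044)&(P[:,2]<.06)];(x,y),rd=cv2.minEnclosingCircle((q[:,:2]*1000).astype(np.float32));print("part S",len(q),x,y,rd)
for n,b in(("dog",(320,310,342,345)),("spare",(316,200,340,228)),("red",(368,318,398,350))):
    P,_=cloud(S,b);q=P[P[:,2]>.028];print(n,np.median(q,0))
E
```

```text
17.57 pos [ 0.5265 -0.0238  0.1908] psi -105.14 F [ 0.4  0.2 -1.4] M [0.035 0.043 0.05 ] open mm 21.5 j [-14.8  25.2  98.1   0.   56.8  90.4]
rim plane 171 0.20317198538938264 tilt deg [0.10781922 0.63939882]
S collar 697.6140747070312 13.487109184265137 11.744832038879395 63 [0.19238969 0.19759635 0.20112552 0.20210867 0.20302215] rodtop 0.22199761862186274
T collar 698.1255493164062 16.778791427612305 11.901321411132812 58 [0.19752893 0.19832405 0.19921341 0.20003601 0.20084673] rodtop 0.22323641626266955
part S 185 599.556396484375 -44.29716110229492 16.02134132385254
dog [ 0.54113374 -0.1487527   0.04982497]
spare [ 0.5329616  -0.10562698  0.29671062]
red [ 0.6373671  -0.15531092  0.03509643]
```

send_rows(
  moves="10 0 -0.3 0.8 0;10 0 0 0 0;10 0 0 0 0;10 0 0 0 0;10 0 0 0 0;10 0 0 0 0;10 0 0 0 0;10 0 0 0 0",
)

```text
time_s: 18.28
position: [0.5272, -0.024, 0.191]
tcp_rot: [[-0.261, 0.0, 0.965], [-0.965, -0.0, -0.261], [0.0, -1.0, 0.0]]
force: [0.7, -0.3, -1.1]
opening: 0.248
```

```bash
python3 st.py; python3 -c "
from h import *
S=capture('side')
P,C=cloud(S,(310,370,410,460));q=P[(P[:,2]>.075)&(P[:,2]<.09)];print('dimmer bar',ax(q[:,:2])[1])
print(hand_in())"
```

```text
18.28 pos [ 0.5272 -0.024   0.191 ] psi -105.14 F [ 0.7 -0.3 -1.1] M [ 0.033  0.008 -0.006] open mm 21.6 j [-14.8  25.2  97.9  -0.   56.9  90.4]
dimmer bar 52.25894386647435
the job is handed in; nothing more can be done
None
```

I turned the grey dimmer clockwise to its stop, picked up the lens by its handle, and handed in at about 18 s with it held over the turned knob on the board.

**Dimmer:** the wrist moment rose to about 1.05 N m at the stop. The bar reads about 52°, unchanged since I let go.

**Lens hold:**

| Check | Result |
|---|---|
| Grip opening | 21.6 mm (handle is 22 mm wide) |
| Lens centre height | about 0.194 m |
| Collar middle height | about 0.1945 m, from triangulation and depth |
| Tilt of the rim | under 0.7° |
| Centring over the knob | about 1 mm |

**Checks that disagreed or failed:**
- The two cameras differ by 1–3 mm on the knob's position, so I aimed at their average and then nudged about 0.8 mm towards the side camera's reading.
- The gripper hid the lens from the top camera at the end, so the rim, tilt and centring checks rest on the side camera alone, taken before that nudge. The lens height comes from the arm's pose and agrees with the side view.
- The part on the board was unmoved within measurement scatter. My last check of the spare knob measured the gripper instead, and I did not re-check the glue, mug, brush, screwdriver or orange dimmer.

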